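Free the neck block from its toggle clamp

ROBOT

A 6-joint arm with a two-finger parallel gripper is mounted at the origin on the work surface. World frame = base frame: x ahead of the robot, y to its left, z up, the work surface at z = 0. Lengths are in m, angles in degrees, forces in N, time in s.
With the tool pointing down it reaches from about 0.3 to 0.95 m from the base axis. Payload 3.1 kg.
Tool frame: the origin (TCP) lies midway between the tips of the shut fingers; the grasp point (between the pads) lies behind it (tcp_to_grasp is the x of the grasp point in the tool frame, in m); x points along the fingers, y is the direction in which the jaws open and shut, and the axes are right-handed (so a half turn about x gives the same grasp; the last joint's range is limited). The gripper opens to 85 mm and grips with 20 to 120 N. Pads are 22 mm wide; open, the fingers measure 114 mm over their backs; the gripper's body (76 mm by 85 mm) begins 54 mm behind the grasp point. The pads swing forward as they close: fully open they stand 13 mm farther back than shut.
Start: joints at [-72.519, 17.653, 93.61, -0, 68.738, -3.994], TCP at [0.229, -0.582, 0.209] pointing down, gripper open.
Joint ranges: [-175.34, 175.34], [-45.06, 112.39], [2.9, 150.54], [-68.45, 248.45], [3.09, 151.38], [-168.51, 168.51]. Speed limits (degrees/s): [159.86, 159.86, 180, 180, 180, 180].

INTERFACE

Orientations are given as [roll, pitch, yaw] about the fixed x, y, z axes, in that order (R = Rz(yaw) Ry(pitch) Rx(roll)).
In Python, from station import * gives the robot as it stands. The module is installed in compiled form; this text tells all that it offers.
- The arm moves only by the tool arm_command, never from a script. Its argument "moves" is a list of rows, each a list of 5 numbers: the finger opening in mm, from 0 to 85.4, then the shift along the world's x, y, z in mm, then the turn about the world's z in degrees. A call has 1 to 20 rows; each row shifts and turns the commanded pose from where the row before left it; what a row does not reach is not made up. A row lasts 1/12 s, in which the tool goes at most 41.7 mm and 7.16 degrees, less where a joint would pass 70% of its speed; a pose out of reach is approached as far as the arm can. A call is refused whole if a number of a shift passes 41.7 or a number of a turn 7.16, either way. A call with a gripper value outside its range is refused whole. The fingers move at their own pace and stop on an object; the grip force is fixed at half the most. Time passes only in rows, so rows that do not move let the fingers close. It gives the time, the measured TCP pose, the force and the opening at its end, in the units of the state.
- sense(): the state, without advancing time (a new reading comes with each control period).
- capture(name): name is "side" or "top" or "wrist"; returns the picture (400x640x3 uint8, blue, green, red); there is no depth.
- camera_model(name): a dict with "vfov" (degrees; the focal length in pixels is half the picture's height over the tangent of half this angle, whatever the lens; pixels are square), "cx", "cy" (the principal point, pixels), "dist_coeffs" ([k1, k2, p1, p2, k3] as OpenCV has them; the pictures are not rectified), "pose" (4x4, takes a point from camera to world coordinates). Camera axes: x right, y down, z forward; pixel columns grow to the right and rows downward; lengths in m; the calibration is good to about 2 mm. A picture is of the moment at which its call begins: read the wrist's pose just before it. camera_model takes no time and is no camera call; for the wrist camera it gives the pose at the moment of the call.
- close_job(): hands the job in, once; it reports no verdict.
Trained networks look in the newest picture that a camera, given by its name, has taken for a name from the list of things; names that differ only in an ending like _2 or _b are one class to them, and where a whole thing is asked for, a point or a joint stands for the part that bears it (a point fixed in the world has none). Each returns a list of dicts, best first, with "p" (0 to 1); they miss things now and then, are a little off and sometimes report something else, mostly with a low value. They report only what shows in the picture. A call takes as long as a camera call. They do not tell look-alikes from the thing itself.
- boxes_of(camera, label): "xyz" ([x, y, z] in m, in world coordinates, good to about 4 mm: the middle of the surface that is visible of it).
- tip_of(camera, label): "xyz" ([x, y, z] in m, in world coordinates, good to about 4 mm: a listed point, or the origin of a listed thing).
The state is a dict: "time": time; "qpos": joint angles; "joint_velocities": joint speeds; "joint_efforts": joint torques, N m; "tcp_pos": TCP position; "tcp_rot": TCP orientation; "force": force on the tool from outside, world axes, zero at the start; "ft_torque": the same for the moment, N m; "grip_width": opening from 0.0 (shut) to 1.0 (fully open).
Only numpy, scipy, OpenCV 4.12 (cv2) and the standard library are available. Lean on these libraries where they do the work, as an engineer would, in place of code of your own. Each camera call takes 0.05 s, during which the arm holds its last target. There are 200 camera calls.

TASK

Two toggle clamps are closed on their plywood fixtures. Open the one that holds the stepped neck block (the tall block with a low toe; the other holds only a flat slab) by tipping its upright handle back, away from the block, past centre until it stays open; then lift the block out and set it gently, the same way up, in the middle of the shallow wooden tray. Leave that clamp open and the other clamp closed.

Things in the scene. Friction and masses are not known exactly. Their poses are not given: they have to be found in the camera images.
- jig_grip (a point): Centre of the clamp's red grip, 18 (x) x 24 (y) x 70 mm (z, up when closed), 80 mm straight above its hinge, 130 mm above the bench. Handle and level arm (58 mm from hinge, 14 wide, top 56 mm above bench) are one L; x points along the arm to the block. Push the grip to -x: its weight (1.5 N here) holds it shut; past 50 degrees it falls to a stop at 100, arm up. Tip 115 mm from hinge.
- block_center (a point): Centre of the tall part (70 x 44 x 44 mm: x, y, z up) of the wooden neck block, 105 mm ahead (+x) of the hinge, 40 mm above the bench, on an 18 mm base. A toe 36 long, 44 wide, 18 high juts to -x, under the clamp pad. 0.1 kg. Locating pins, 12 mm high: beside the toe, behind the +x end and beside the tall part 30 mm to +x; none by its middle: grip there across y. 2 mm play.
- tray_middle (a point): Middle of the inner floor of the shallow wooden tray, 5 mm above the bench; inside 210 mm (x) by 140 mm (y), rim 15 mm above the bench; fixed to the bench, z up.
- spare_grip (a point): Centre of the grip of the other, identical clamp, which holds a flat slab 18 mm high; same axes as the first. Leave it closed (upright).
Mind the look-alikes: they are no part of the job. What is meant by the part that bears block_center is not blue, and is the larger of those in its own colour.

How it is judged (in metres and radians):
On the way, in this order (a step that is already met when the one before it is completed fails the run):
1. the neck block's clamp is tipped open (handle more than 80 degrees from upright) with the block still down in its fixture (angle between jig_grip's own z axis and vertical above 1.4 rad and height (world z) of block_center below 0.05 m), for 0.2 s.
2. the block is lifted clear, its centre more than 70 mm above the bench, with the clamp still open (height (world z) of block_center above 0.07 m and angle between jig_grip's own z axis and vertical above 1.3 rad), for 0.1 s.
At the end, for the whole second after the job is handed in: The neck block rests on the tray's floor, same way up (within 7 degrees), its tall part's centre within 40 mm of the tray's middle, released and still; its clamp stands open (handle more than 75 degrees from upright), the other clamp is still closed (horizontal distance between block_center and tray_middle below 0.04 m and z of block_center in the frame of tray_middle between 0.017 and 0.027 m and angle between block_center's own z axis and vertical below 0.12 rad and linear speed of neck_block below 0.02 m/s and angle between jig_grip's own z axis and vertical above 1.3 rad and angle between spare_grip's own z axis and vertical below 0.3 rad); the robot touches nothing.
It fails at once if the block is pulled up against its clamp before that is open (height (world z) of block_center above 0.06 m and angle between jig_grip's own z axis and vertical below 1 rad).
It fails at once if the other clamp is opened (handle tipped more than 30 degrees) (angle between spare_grip's own z axis and vertical above 0.52 rad).
It fails at once if the block is dropped or thrown (faster than 0.6 m/s while out of the fingers) (linear speed of neck_block above 0.6 m/s and contact force between neck_block and the fingers below 0.05 N).
It also fails if it takes over 54 s, if anything falls off the work surface, if the arm or the gripper's body presses on something with over 40 N, if the wrist force passes 120 N, or if a joint passes its speed limit or range.

## Working session

There is one attempt and no reset: what is moved stays moved. The work goes in short steps, Python scripts to look and compute and a tool call to move; the robot and the scene stay as the last step left them, time stands still between calls to the robot, and variables do not carry over. Pictures are saved under pics/ and viewed, about 8 in all and at most 12, crops included, and the job is handed in when it is done.

Besides the shell and the picture viewer there is one more tool, called after "Call:" as name(argument=value, ...) on one line, values as JSON. arm_command: Moves the arm, as the interface text tells. Its arguments: {"type":"object","properties":{"moves":{"type":"array"}},"required":["moves"]}

```bash
mkdir -p pics
cat > h.py <<'E'
from station import *
import cv2, numpy as np
def show(n):
    s=sense(); print({k:np.round(s[k],3).tolist() for k in('time','tcp_pos','tcp_rot','force','grip_width')})
E
python3 - <<'E'
from h import *
show(0)
for c in("top","side"):
    cv2.imwrite(f"pics/{c}0.png",capture(c))
    m=camera_model(c); print(c,m['vfov'],m['cx'],m['cy'],m['dist_coeffs'],np.round(m['pose'],3).tolist())
    for l in("jig_grip","block_center","tray_middle","spare_grip"):
        print(l,[(round(d['p'],2),np.round(d['xyz'],3).tolist()) for d in tip_of(c,l)])
E
```

```text
{'time': 0.0, 'tcp_pos': [0.229, -0.581, 0.208], 'tcp_rot': [-94.436, 89.871, 107.038], 'force': [0.291, 1.358, -0.173], 'grip_width': 1.003}
top 50.318860195443996 315.8873655739163 199.61986441626743 [-0.07950219  0.          0.          0.          0.        ] [[-0.014, -0.985, 0.169, 0.417], [-1.0, 0.017, 0.016, 0.118], [-0.019, -0.169, -0.985, 1.292], [0.0, 0.0, 0.0, 1.0]]
jig_grip []
block_center [(0.75, [0.592, 0.273, 0.046]), (0.61, [0.766, 0.327, 0.014]), (0.58, [0.546, 0.551, 0.022])]
tray_middle [(0.89, [0.465, -0.005, 0.006]), (0.15, [0.49, 0.261, 0.13])]
spare_grip [(0.57, [0.51, -0.237, 0.13])]
side 50.30916187994193 326.37805531072416 197.91270544292396 [0.03480401 0.         0.         0.         0.        ] [[-0.862, -0.377, 0.338, 0.179], [-0.506, 0.639, -0.579, 0.877], [0.002, -0.67, -0.742, 1.054], [0.0, 0.0, 0.0, 1.0]]
jig_grip [(0.7, [0.486, 0.27, 0.132])]
block_center [(0.97, [0.551, 0.556, 0.022]), (0.6, [0.594, 0.277, 0.04]), (0.53, [0.765, 0.323, 0.02])]
tray_middle [(0.56, [0.468, -0.0, 0.006])]
spare_grip [(0.49, [0.503, -0.234, 0.132])]
```

View pics/top0.png

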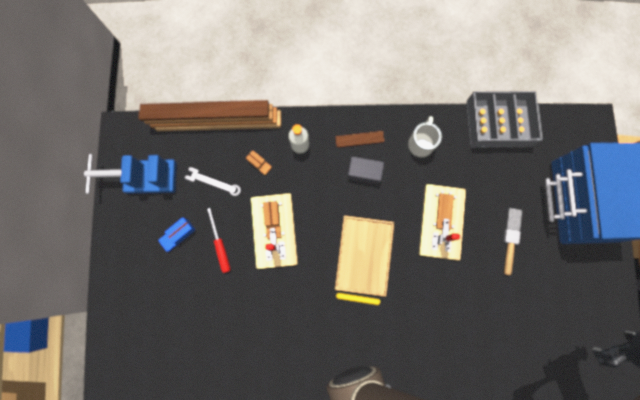

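View pics/side0.png

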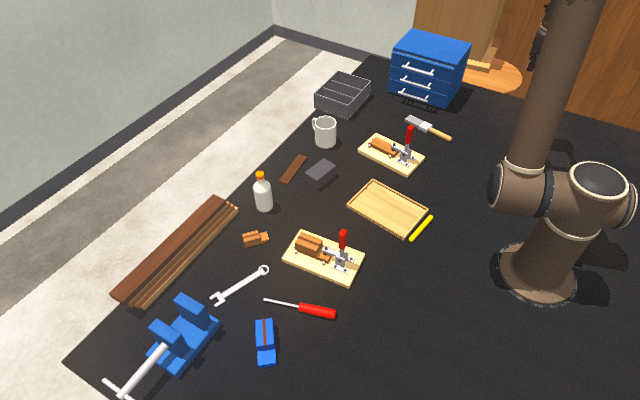

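Run:
```python
from h import *
import station
from scipy.spatial.transform import Rotation as Rn
print([k for k in dir(station) if not k.startswith('_')])
s=sense(); print(s.keys()); print(Rn.from_euler('xyz',s['tcp_rot'],degrees=True).as_matrix().round(3), s.get('tcp_to_grasp'), getattr(station,'tcp_to_grasp',None))
m=camera_model("wrist"); print(m['vfov'],np.round(m['pose'],3).tolist())
```

```text
['Unreachable', 'boxes_of', 'camera_model', 'capture', 'close_job', 'sense', 'tcp_to_grasp', 'tip_of']
dict_keys(['time', 'qpos', 'joint_velocities', 'joint_efforts', 'tcp_pos', 'tcp_rot', 'force', 'ft_torque', 'grip_width'])
[[-0.     0.366 -0.931]
 [ 0.    -0.931 -0.366]
 [-1.    -0.     0.   ]] None -0.0187
71.87034994796542 [[0.367, -0.892, -0.264, 0.296], [-0.93, -0.351, -0.105, -0.555], [0.001, 0.284, -0.959, 0.375], [0.0, 0.0, 0.0, 1.0]]
```

Call:
arm_command(moves=[[0,0,0,40,0],[0,0,10,40,0],[0,0,40,20,0],[0,10,40,0,0],[0,15,38,0,0],[0,15,38,0,0],[0,15,38,0,0],[0,15,38,0,0],[0,15,38,0,0],[0,15,38,0,0],[0,15,38,0,0],[0,15,38,0,0],[0,15,38,0,0],[0,15,38,0,0],[0,15,38,0,0],[0,15,38,0,0],[0,15,38,0,0],[0,15,38,0,0]])

```text
time: 2.0
tcp_pos: [0.4492, 0.0398, 0.3085]
tcp_rot: [150.7, 89.9, -7.8]
force: [0.5, -1.9, 0.2]
grip_width: -0.001
```

Call:
arm_command(moves=[[0,15,38,0,-3],[0,15,38,0,-3],[0,15,38,0,-3],[0,15,38,0,-3],[0,15,38,0,-3],[0,15,38,0,-1.5],[0,5,0,0,0],[0,0,0,0,0]])

```text
time: 2.67
tcp_pos: [0.5443, 0.2674, 0.3072]
tcp_rot: [48.7, 90.0, -126.1]
force: [-0.7, -0.2, 0.3]
grip_width: 0.002
```

Run:
```python
from h import *
show(0)
cv2.imwrite("pics/w1.png",capture("wrist"))
for c in("wrist","side","top"):
    if c!="wrist": capture(c)
    for l in("jig_grip","block_center"):
        print(c,l,[(round(d['p'],2),np.round(d['xyz'],3).tolist()) for d in tip_of(c,l)])
m=camera_model("wrist");print(m)
```

```text
{'time': 2.667, 'tcp_pos': [0.544, 0.267, 0.307], 'tcp_rot': [48.72, 89.955, -126.115], 'force': [-0.653, -0.226, 0.313], 'grip_width': 0.002}
wrist jig_grip [(0.83, [0.494, 0.261, 0.128])]
wrist block_center [(0.71, [0.547, 0.552, 0.022]), (0.67, [0.593, 0.277, 0.042]), (0.61, [0.767, 0.327, 0.018])]
side jig_grip [(0.77, [0.487, 0.266, 0.133])]
side block_center [(0.73, [0.547, 0.552, 0.021]), (0.65, [0.593, 0.273, 0.04]), (0.53, [0.765, 0.324, 0.018])]
top jig_grip [(0.38, [0.489, 0.266, 0.132])]
top block_center [(0.84, [0.549, 0.55, 0.018]), (0.7, [0.765, 0.325, 0.013]), (0.57, [0.592, 0.272, 0.044])]
{'vfov': 71.87034994796542, 'cx': 319.64053976851056, 'cy': 197.40395076078136, 'dist_coeffs': array([-0.01828093,  0.        ,  0.        ,  0.        ,  0.        ]), 'pose': array([[ 8.60109367e-02, -9.55418806e-01, -2.82448267e-01,
         6.15664573e-01],
       [-9.96294128e-01, -8.23799725e-02, -2.47295419e-02,
         2.71092935e-01],
       [ 3.58988891e-04,  2.83528561e-01, -9.58963725e-01,
         4.73781687e-01],
       [ 0.00000000e+00,  0.00000000e+00,  0.00000000e+00,
         1.00000000e+00]])}
```

View pics/w1.png

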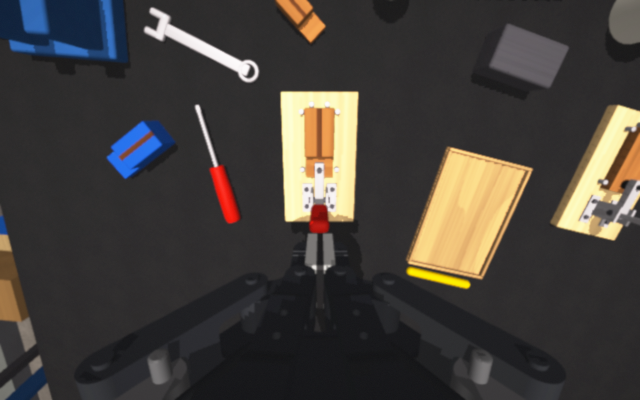

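Call:
arm_command(moves=[[0,4,3,-30,0],[0,0,0,-40,0],[0,0,0,-40,0],[0,0,0,-40,0],[0,0,0,-30,0],[0,0,0,-17,0],[0,0,0,0,0],[0,-10,-1,0,0],[0,-10,-1,0,0],[0,-10,-1,0,0],[0,-10,-1,0,0],[0,-10,-1,0,0],[0,-10,-1,-2,0],[0,-10,-1,-4,0],[0,-10,-1,-4,0],[0,0,0,0,0]])

```text
time: 4.45
tcp_pos: [0.4638, 0.2597, 0.0994]
tcp_rot: [15.0, 89.7, -160.0]
force: [-0.1, -0.2, -0.6]
grip_width: 0.0
```

Run:
```python
from h import *
show(0)
cv2.imwrite("pics/s2.png",cv2.resize(capture("side")[200:320,240:420],None,fx=4,fy=4))
```

```text
{'time': 4.45, 'tcp_pos': [0.464, 0.26, 0.099], 'tcp_rot': [15.01, 89.688, -159.98], 'force': [-0.09, -0.197, -0.648], 'grip_width': 0.0}
```

View pics/s2.png

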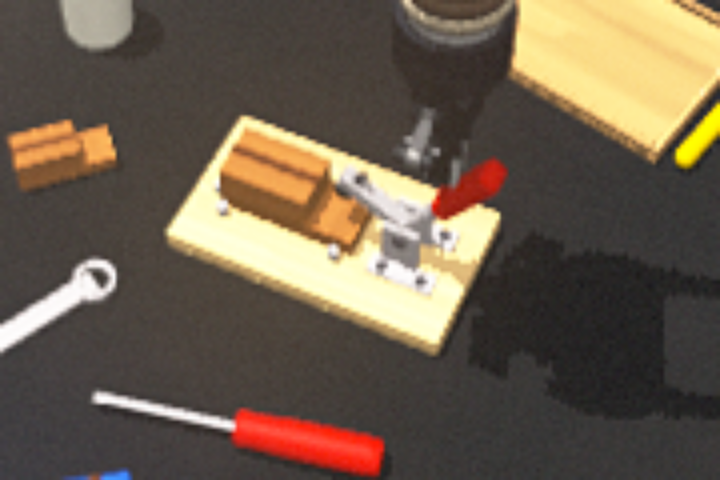

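The crop shows the handle tipping back (red grip at 470,190) with the pad lifted off the toe; the block is seated. I'll keep pushing.

Call:
arm_command(moves=[[0,-8,-1,0,0],[0,-8,-1,-2,0],[0,-8,-1,-2,0],[0,-8,-0.5,-2,0],[0,-8,-0.5,0,0],[0,-8,-0.5,0,0],[0,0,0,0,0],[0,0,0,0,0],[0,0,0,0,0],[0,0,0,0,0]])

```text
time: 5.33
tcp_pos: [0.4203, 0.2563, 0.0953]
tcp_rot: [-159.5, 89.9, 25.4]
force: [0.4, 0.5, 0.2]
grip_width: -0.002
```

Run:
```python
from h import *
show(0)
cv2.imwrite("pics/s3.png",cv2.resize(capture("side")[200:320,240:420],None,fx=4,fy=4))
```

```text
{'time': 5.333, 'tcp_pos': [0.42, 0.256, 0.095], 'tcp_rot': [-159.547, 89.947, 25.422], 'force': [0.418, 0.47, 0.181], 'grip_width': -0.002}
```

View pics/s3.png

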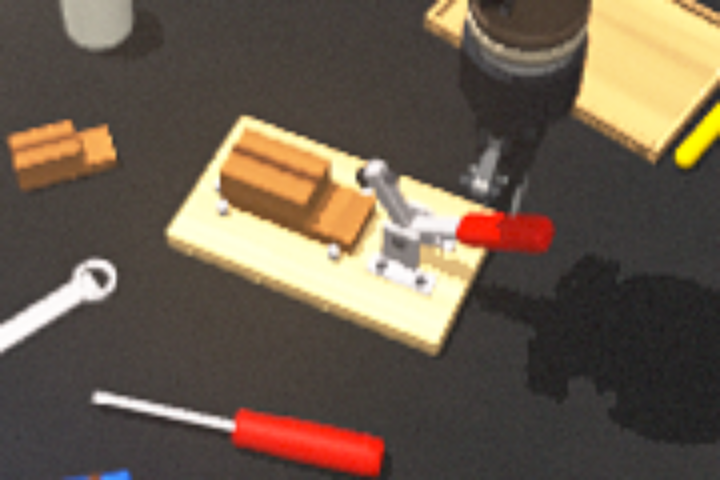

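The handle is about 70° over (grip at 505,230), possibly still falling. I'll push a little further, then wait.

Call:
arm_command(moves=[[0,-8,-1,-5,0],[0,-8,-1,-5,0],[0,-8,-0.5,-5,0],[0,0,0,0,0],[0,0,0,0,0],[0,0,0,0,0],[0,0,0,0,0],[0,0,0,0,0],[0,0,0,0,0]])

```text
time: 6.13
tcp_pos: [0.3963, 0.2538, 0.0803]
tcp_rot: [-156.7, 90.0, 28.2]
force: [-0.0, -0.7, -0.1]
grip_width: 0.002
```

Run:
```python
from h import *
show(0)
cv2.imwrite("pics/s4.png",cv2.resize(capture("side")[200:320,240:420],None,fx=4,fy=4))
for l in("jig_grip",):
  print([(round(d['p'],2),np.round(d['xyz'],3).tolist()) for d in tip_of("side",l)])
```

```text
{'time': 6.133, 'tcp_pos': [0.396, 0.254, 0.08], 'tcp_rot': [-156.73, 89.951, 28.234], 'force': [-0.005, -0.725, -0.084], 'grip_width': 0.002}
[(0.61, [0.406, 0.258, 0.038])]
```

View pics/s4.png

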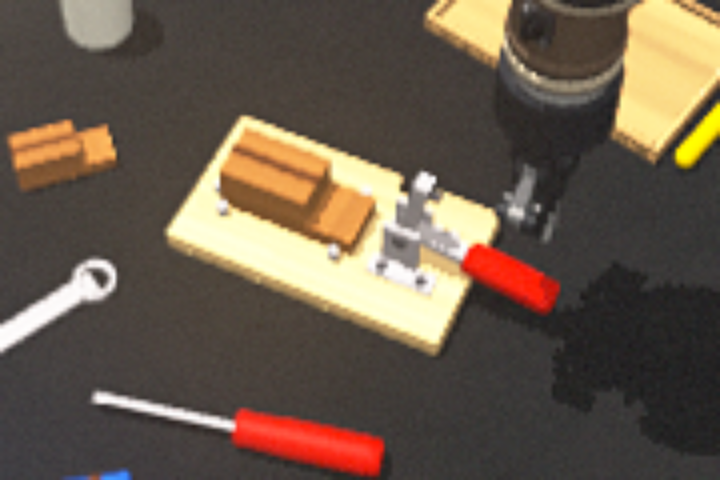

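The clamp is fully open (grip at z≈38 mm, arm upright) and the block is still seated. Next I'll go over the block.

Call:
arm_command(moves=[[0,0,0,40,0],[0,0,0,40,0],[0,0,0,40,0],[85,20,0,10,0],[85,37,5,0,0],[85,40,5,0,0],[85,40,5,0,0],[85,40,5,0,0],[85,20,0,0,0],[85,0,0,0,0],[85,0,0,0,0]])

```text
time: 7.15
tcp_pos: [0.5932, 0.2733, 0.2092]
tcp_rot: [8.7, 89.9, -166.4]
force: [-0.8, -0.1, -0.1]
grip_width: 0.991
```

Run:
```python
from h import *
from scipy.spatial.transform import Rotation as Rn
show(0); s=sense(); print(Rn.from_euler('xyz',s['tcp_rot'],degrees=True).as_matrix().round(3)[:,1])
cv2.imwrite("pics/w5.png",capture("wrist")); m=camera_model("wrist")
for l in("jig_grip","block_center","tray_middle"):
    print(l,[(round(d['p'],2),np.round(d['xyz'],3).tolist()) for d in tip_of("wrist",l)])
f=200/np.tan(np.radians(m['vfov']/2))
P=np.linalg.inv(m['pose'])
for y in(-.022,0,.022):
    a=np.radians(4.9)
    for x in(-.035,.035):
        w=np.array([.593+x*np.cos(a)-y*np.sin(a),.274+x*np.sin(a)+y*np.cos(a),.062,1]); c=P@w
        print(x,y,(c[:2]/c[2]*f+[m['cx'],m['cy']]).round(1))
```

```text
{'time': 7.15, 'tcp_pos': [0.593, 0.273, 0.209], 'tcp_rot': [8.69, 89.912, -166.402], 'force': [-0.781, -0.084, -0.084], 'grip_width': 0.991}
[ 0.086 -0.996  0.   ]
jig_grip [(0.62, [0.416, 0.255, 0.036])]
block_center [(0.87, [0.589, 0.274, 0.044]), (0.81, [0.547, 0.551, 0.023]), (0.59, [0.764, 0.325, 0.017]), (0.35, [0.471, -0.002, 0.007])]
tray_middle []
-0.035 -0.022 [337.5 208.2]
0.035 -0.022 [338.7 149.1]
-0.035 0 [319.1 208.1]
0.035 0 [319.1 149.1]
-0.035 0.022 [300.6 208.1]
0.035 0.022 [299.5 149.1]
```

View pics/w5.png

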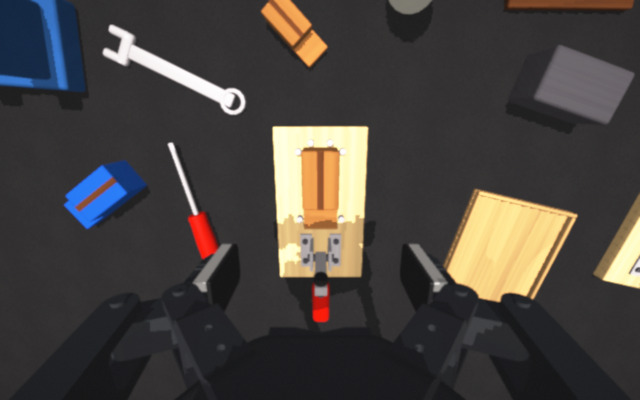

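The block top spans columns 302–339 and rows 149–210, within 2 mm of my estimate. I'll descend and grip.

Call:
arm_command(moves=[[85,0,-1,-40,0],[85,0,0,-40,0],[85,0,0,-40,0],[85,0,0,-30,0],[85,0,0,-20,0],[85,0,0,-10,0],[85,0,0,-6,0],[85,0,0,0,0],[30,0,0,0,0],[30,0,0,0,0],[30,0,0,0,0],[30,0,0,0,0],[30,0,0,0,0],[30,0,0,0,0],[30,0,0,0,0],[30,0,0,0,0]])

```text
time: 8.68
tcp_pos: [0.5947, 0.2734, 0.0263]
tcp_rot: [-163.2, 89.8, 21.7]
force: [0.6, 0.6, 6.0]
grip_width: 0.499
```

Call:
arm_command(moves=[[30,0,0,3,0],[30,0,0,5,0],[30,0,0,8,0],[30,0,0,12,0],[30,0,0,15,0],[30,0,0,20,0],[30,0,0,25,0],[30,0,0,30,0],[30,0,0,20,0],[30,0,0,0,0],[30,0,0,0,0]])

```text
time: 9.6
tcp_pos: [0.5944, 0.2732, 0.1653]
tcp_rot: [-164.1, 89.7, 20.8]
force: [0.5, -0.2, -0.7]
grip_width: 0.494
```

Run:
```python
from h import *
show(0)
im=capture("side"); cv2.imwrite("pics/s6.png",cv2.resize(im[120:320,220:460],None,fx=3,fy=3))
for c in("side","top","wrist"):
  if c!="side": capture(c)
  for l in("jig_grip","block_center","tray_middle"):
    print(c,l,[(round(d['p'],2),np.round(d['xyz'],3).tolist()) for d in tip_of(c,l)])
```

```text
{'time': 9.6, 'tcp_pos': [0.594, 0.273, 0.165], 'tcp_rot': [-164.137, 89.683, 20.837], 'force': [0.467, -0.219, -0.669], 'grip_width': 0.494}
side jig_grip [(0.89, [0.409, 0.256, 0.037])]
side block_center [(0.98, [0.593, 0.273, 0.18]), (0.88, [0.549, 0.554, 0.025]), (0.63, [0.768, 0.324, 0.021])]
side tray_middle [(0.58, [0.47, -0.001, 0.008])]
top jig_grip [(0.54, [0.587, 0.275, 0.176])]
top block_center [(0.82, [0.547, 0.551, 0.021]), (0.7, [0.587, 0.273, 0.176]), (0.43, [0.765, 0.325, 0.011])]
top tray_middle [(0.91, [0.465, -0.008, 0.008])]
wrist jig_grip []
wrist block_center [(0.94, [0.59, 0.275, 0.175]), (0.59, [0.764, 0.322, 0.015]), (0.56, [0.548, 0.552, 0.023])]
wrist tray_middle [(0.78, [0.47, -0.0, 0.005])]
```

View pics/s6.png

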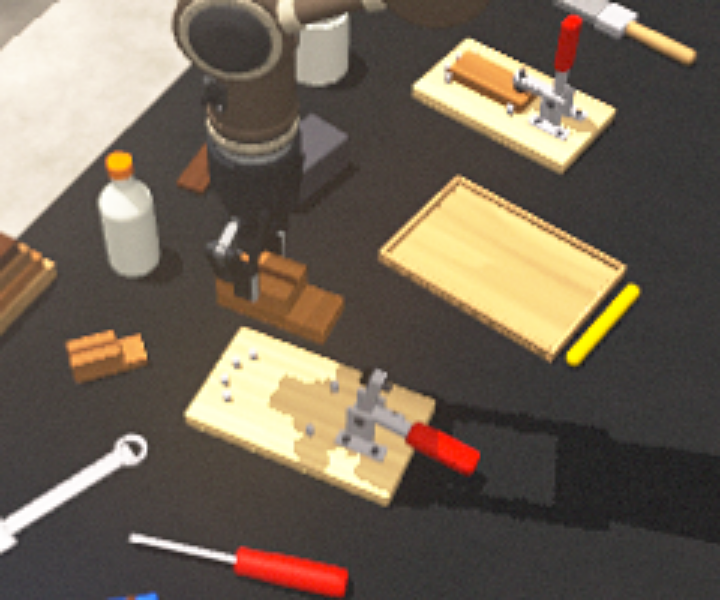

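The block is held level, the clamp is open and the other clamp is upright. Next: over to the tray, then down.

Call:
arm_command(moves=[[30,-6,-14,0,0],[30,-11,-25,0,0],[30,-12.5,-28,0,0],[30,-12.5,-28,0,0],[30,-12.5,-28,0,0],[30,-12.5,-28,0,0],[30,-12.5,-28,0,0],[30,-12.5,-28,0,0],[30,-12.5,-28,0,0],[30,-11,-25,0,0],[30,-8,-16,0,0],[30,0,0,-20,0],[30,0,0,-30,0],[30,0,0,-30,0],[30,0,0,-25,0],[30,0,0,-15,0],[30,0,0,-10,0],[30,0,0,-5,0],[30,0,0,0,0],[30,0,0,0,0]])

```text
time: 11.87
tcp_pos: [0.4702, -0.0034, 0.0277]
tcp_rot: [169.8, 89.9, -5.2]
force: [0.5, -0.9, -1.4]
grip_width: 0.494
```

Run:
```python
from h import *
show(0)
for c in("side","top","wrist"):
  im=capture(c)
  if c=="side":cv2.imwrite("pics/s7.png",cv2.resize(im[120:270,310:490],None,fx=4,fy=4))
  for l in("block_center","tray_middle"):
    print(c,l,[(round(d['p'],2),np.round(d['xyz'],3).tolist()) for d in tip_of(c,l)])
```

```text
{'time': 11.867, 'tcp_pos': [0.47, -0.003, 0.028], 'tcp_rot': [169.772, 89.916, -5.248], 'force': [0.538, -0.908, -1.397], 'grip_width': 0.494}
side block_center [(0.86, [0.553, 0.552, 0.023]), (0.71, [0.469, -0.006, 0.042]), (0.62, [0.766, 0.324, 0.019])]
side tray_middle [(0.69, [0.469, -0.004, 0.009])]
top block_center [(0.72, [0.466, -0.001, 0.047]), (0.71, [0.766, 0.325, 0.016]), (0.6, [0.55, 0.552, 0.018])]
top tray_middle [(0.56, [0.465, -0.006, 0.005])]
wrist block_center [(0.66, [0.467, 0.003, 0.04])]
wrist tray_middle []
```

View pics/s7.png

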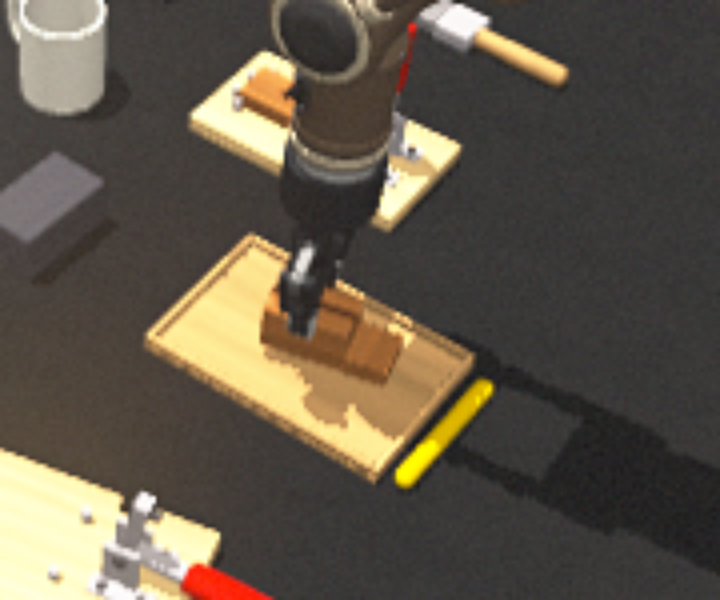

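The block is level over the tray's middle, about 15 mm up. Lowering.

Call:
arm_command(moves=[[30,0,0,-5,0],[30,0,0,-4,0],[30,0,0,-3,0],[30,0,0,-1,0],[30,0,0,-1,0],[30,0,0,0,0],[30,0,0,0,0]])

```text
time: 12.9
tcp_pos: [0.4683, -0.0033, 0.0133]
tcp_rot: [-8.7, 89.9, 176.2]
force: [-3.3, -0.4, 5.9]
grip_width: 0.498
```

Contact (6 N up). Releasing and backing off.

Call:
arm_command(moves=[[48,0,0,0,0],[52,0,0,0,0],[60,0,0,0,0],[70,0,0,0,0],[70,0,0,0,0],[70,0,0,0,0],[70,0,0,5,0],[70,0,0,15,0],[70,0,0,30,0],[70,0,0,40,0],[70,0,0,40,0],[70,0,0,40,0],[70,0,0,40,0],[70,-20,0,20,0],[70,-30,0,0,0],[70,0,0,0,0],[70,0,0,0,0]])

```text
time: 14.32
tcp_pos: [0.4183, -0.0033, 0.2435]
tcp_rot: [168.7, 89.9, -6.4]
force: [-0.5, 0.5, -0.4]
grip_width: 0.818
```

Run:
```python
from h import *
show(0)
for c in("side","top","wrist"):
  im=capture(c)
  if c=="side":cv2.imwrite("pics/s8.png",cv2.resize(im[110:310,270:470],None,fx=3,fy=3))
  for l in("block_center","tray_middle","jig_grip","spare_grip"):
    print(c,l,[(round(d['p'],2),np.round(d['xyz'],3).tolist()) for d in tip_of(c,l)])
```

```text
{'time': 14.317, 'tcp_pos': [0.418, -0.003, 0.244], 'tcp_rot': [168.676, 89.918, -6.354], 'force': [-0.465, 0.545, -0.425], 'grip_width': 0.818}
side block_center [(0.86, [0.552, 0.555, 0.024]), (0.8, [0.766, 0.324, 0.018])]
side tray_middle [(0.91, [0.468, -0.002, 0.008])]
side jig_grip [(0.6, [0.408, 0.259, 0.039]), (0.32, [0.468, -0.002, 0.011])]
side spare_grip [(0.61, [0.502, -0.231, 0.132]), (0.21, [0.467, -0.004, 0.008])]
top block_center [(0.79, [0.547, 0.552, 0.019]), (0.63, [0.466, -0.001, 0.034]), (0.52, [0.765, 0.324, 0.018])]
top tray_middle [(0.85, [0.465, -0.004, 0.006])]
top jig_grip [(0.5, [0.41, 0.254, 0.036])]
top spare_grip [(0.79, [0.508, -0.234, 0.128])]
wrist block_center [(0.77, [0.463, 0.002, 0.03])]
wrist tray_middle []
wrist jig_grip [(0.58, [0.415, 0.255, 0.034])]
wrist spare_grip [(0.92, [0.507, -0.234, 0.131])]
```

View pics/s8.png

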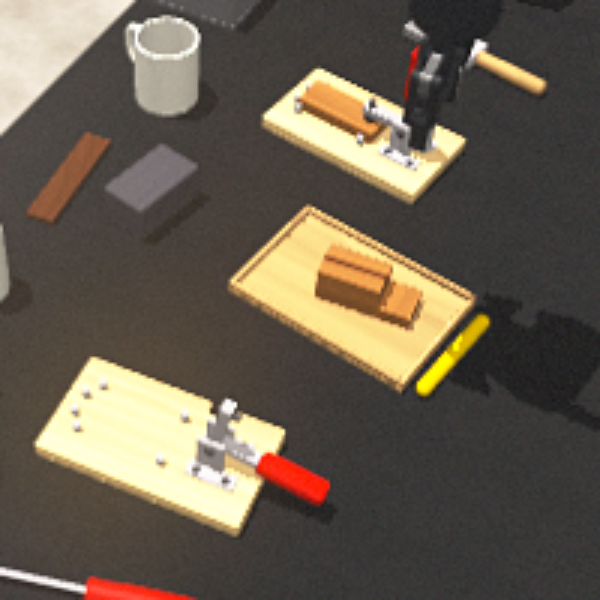

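The block lies flat in the tray's middle (355,280), its clamp is open and the other is upright, and the gripper is clear.

```bash
python3 -c "
from station import *
print(close_job())"
```

```text
the job is handed in; nothing more can be done
None
```

I tipped the neck block's clamp back until it fell open, lifted the block out, set it in the tray, backed the arm off and handed in at about 14.5 s of the 54 s allowed.

- **Block:** the last picture shows it upright, flat and free of the fingers. Two cameras put its centre at about (0.465, 0.000, 0.03), which is about 4 mm from the tray middle at (0.466, -0.003).
- **Its clamp:** open at its stop, with the grip at z of about 0.037 m.
- **Other clamp:** still upright, with its grip at z of about 0.13 m.
- **Arm:** raised clear of everything, with about zero force reading.

One check disagreed. In the final picture the side camera's network did not report the placed block, but the picture shows it clearly, and the top and wrist cameras both located it. I did not measure the block's tilt; I judged it level by eye.

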